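# Switch on the round-headed torch before the power goes off

### The job

The power is about to be turned off, so switch on the torch with the round, bell-shaped head: slide the small switch in the recess on top of its handle all the way toward the lamp head. Leave the switch of the torch with the flat rectangular head as it is, off.

Things in the scene. Friction and masses are not known exactly. Their poses are not given: they have to be found in the camera images.
- round_torch: To switch on. White handle 114x58 mm, flat top 42 mm up; round bell head 50 long, 60 across, 61 mm high. Fixed in a black tray 132x72 mm, level. Origin: on the worktop under the recess's centre; x to the head (57 to 107 mm), z up. Recess in the top: 90 mm along x, 30 wide, 8 deep, flat floor 34 mm up, upright walls; one fingertip or both closed in line with it fit behind the knob.
- round_switch (a joint): Its black knob along the recess (m): 0 off (rear stop), 0.024 fully on (front stop, toward the head). Knob 12 mm long in x, 22 wide, 8 tall, ridged top flush with the handle's top; its centre at x = +14 mm + this value in the torch's frame, y = 0, so 53 mm or more of the recess is free behind it. Slides at about 1.5 N, stays where left, no spring or detent.
- flat_torch: The other torch, to be left off. Same white handle, black tray, recess and knob, but a flat rectangular head, 50 mm long, 76 wide, 30 high, its top 42 mm up, level with the handle. Fixed. Origin and axes as for round_torch.
- flat_switch (a joint): The flat-headed torch's knob along its recess (m), read the same way: 0 off, 0.024 fully on, toward its head.

How it is judged:
By the outcome, as a careful person would: the job done as asked, in the order asked, and still so for the second after the job is handed in, with the robot touching nothing.
It also fails if it takes over 40 s, if anything falls off the work surface, if the arm or the gripper's body presses on something with over 40 N, if the wrist force passes 120 N, or if a joint passes its speed limit or range.

### The arm

A 6-joint arm with a two-finger parallel gripper is mounted at the origin on a cart in front of the work surface, level with it; the furniture and walls round the work are solid. World frame = base frame: x ahead of the robot, y to its left, z up, the work surface at z = 0. Lengths are in mm, angles in rad, forces in N, time in s.
With the tool pointing down it reaches from about 225 to 875 mm from the base axis. Payload 3.4 kg.
Tool frame: the origin (TCP) lies where the fingers leave the gripper's body, on its centre line; the fingertips stand 73 mm ahead of it and the grasp point (between the pads) lies 54 mm ahead of it (arm.nose_length is the distance from the TCP to the fingertips, in mm); z points along the fingers, y is the line along which they close (so a half turn about z gives the same grasp; the last joint's range is limited). The gripper opens to 85 mm and grips with 20 to 120 N. Pads are 22 mm wide; open, the fingers measure 114 mm over their backs; the gripper's body (76 mm by 85 mm) begins 54 mm behind the grasp point. The pads swing forward as they close: fully open they stand 13 mm farther back than shut.
Start: joints at [1.148, 0.276, 1.505, -0, 1.361, -0.121], TCP at [170.927, 549.035, 303.928] pointing down, gripper open.
Joint ranges: [-2.89, 2.89], [-0.75, 2.08], [0.22, 2.7], [-1.18, 4.32], [0.11, 2.71], [-2.7, 2.7]. Speed limits (rad/s): [2.57, 2.57, 3.14, 3.14, 3.14, 3.14].

### API

Orientations are given as a rotation vector (axis times angle).
In Python, from bench import get_obs, optics, workorder, finder, arm gives the robot as it stands. The module is installed in compiled form; this text tells all that it offers.
- The arm moves only by the tool send_rows, never from a script. Its argument "rows" is a list that holds one entry, the list of rows, each a list of 6 numbers: the shift along the tool's x, y, z in cm, then the turn, a rotation vector about the tool's x, y, z in rad. In form: [[[tx, ty, tz, ax, ay, az], ...]]. A call has 1 to 8 rows; each row is the pose to reach, as a shift and turn from the pose commanded when the call began, along the tool's axes at that moment; what a row does not reach only later rows make up. A row lasts 1/8 s, in which the tool goes at most 62.5 mm and 10.7 degrees, less where a joint would pass 70% of its speed; a pose out of reach is approached as far as the arm can. A call with a gripper value outside its range is refused whole. "gripper" is the opening, from 0 (shut) to 1 (fully open), set as the call begins (left out, the last holds). The fingers move at their own pace and stop on an object; the grip force is fixed at half the most. Time passes only in rows, so rows that repeat a pose let the fingers close. It gives the time, the measured TCP pose, the force, the opening and the grip force at its end, in the units of the state.
- get_obs(): the state, without advancing time (a new reading comes with each control period).
- optics.camera(name): name is "scene" or "top" or "wrist"; returns (picture, depth): 384x512x3 uint8, blue, green, red; 384x512 float32, mm along the optical axis (not along the pixel's ray), 0 where there is no reading.
- optics.camera_model(name): a dict with "fx", "fy", "cx", "cy" (pixels), "xyz" and "attitude" of the camera in the world. Camera axes: x right, y down, z forward; pixel columns grow to the right and rows downward; lengths in mm; the calibration is good to about 2 mm. A picture is of the moment at which its call begins: read the wrist's pose just before it. camera_model takes no time and is no camera call; for the wrist camera it gives the pose at the moment of the call.
- workorder.hand_in(): hands the job in; it is judged then, once.
Trained networks look in the newest picture that a camera, given by its name, has taken for a name from the list of things; names that differ only in an ending like _2 or _b are one class to them, and where a whole thing is asked for, a point or a joint stands for the part that bears it (a point fixed in the world has none). Each returns a list of dicts, best first, with "score" (0 to 1); they miss things now and then, are a little off and sometimes report something else, mostly with a low value. They report only what shows in the picture. A call takes as long as a camera call.
- finder.look_for(label, camera): "centre" ([x, y, z] in mm, in the coordinates of the camera as it stood for that picture, good to about 4 mm: the middle of the surface that is visible of it).
- finder.outline_of(label, camera): "pixels" (384x512 bool, what is visible of it).
The state is a dict: "time": time; "qpos": joint angles; "joint_velocities": joint speeds; "tau": joint torques, N m; "position": TCP position; "tool_rot": TCP orientation; "force": force on the tool from outside, world axes, zero at the start; "wrist_torque": the same for the moment, N m; "gripper_width": finger opening in mm; "grip_force": force on a finger pad.
Only numpy, scipy, OpenCV 4.12 (cv2) and the standard library are available. Lean on these libraries where they do the work, as an engineer would, in place of code of your own. Each camera call takes 0.05 s, during which the arm holds its last target. There are 200 camera calls.

## Working session

There is one attempt and no reset: what is moved stays moved. The work goes in short steps, Python scripts to look and compute and a tool call to move; the robot and the scene stay as the last step left them, time stands still between calls to the robot, and variables do not carry over. Pictures are saved under pics/ and viewed, at most 10 in all, crops included, and the job is handed in when it is done.

Besides the shell and the picture viewer there is one more tool, called after "Emit:" as name([rows], argument=value, ...), one row to a line, values as JSON. send_rows: Moves the arm, as the interface text tells. Its arguments: {"type":"object","properties":{"rows":{"type":"array","items":{"type":"array","items":{"type":"array","items":{"type":"number"}}}},"gripper":{"type":"number"}},"required":["rows"]}

```bash
mkdir -p pics
cat > h.py <<'E'
import numpy as np, cv2
from scipy.spatial.transform import Rotation as R
from bench import get_obs, optics, workorder, finder, arm
def cam(n):
    m=optics.camera_model(n); p,d=optics.camera(n); return m,p,d
def rot(a):
    a=np.array(a,float)
    return a if a.shape==(3,3) else (R.from_quat(a).as_matrix() if a.size==4 else R.from_rotvec(a).as_matrix())
def world(m,c): return rot(m["attitude"])@np.array(c)+np.array(m["xyz"])
def cloud(m,d):
    v,u=np.indices(d.shape); P=np.stack([(u-m["cx"])/m["fx"]*d,(v-m["cy"])/m["fy"]*d,d],-1)
    return P@rot(m["attitude"]).T+np.array(m["xyz"])
E
python3 - <<'E'
from h import *
o=get_obs(); print(o["time"],o["position"],o["tool_rot"],o["gripper_width"],arm.nose_length)
ims=[]
for n in ["top","scene"]:
    m,p,d=cam(n); print(n,m); ims.append(p)
    for l in ["round_torch","flat_torch","round_switch"]:
        for r in finder.look_for(l,n)[:3]: print(l,r["score"],world(m,r["centre"]).round(1),np.round(r["centre"]))
    np.savez(n,p=p,d=d)
    cv2.imwrite(f"pics/{n}.png",p)
E
```

```text
0.0 [170.76145327 548.64056741 303.02737931] [-4.72290924e-01 -3.10538599e+00  2.79606422e-03] 85.73972378381843 72.6
top {'fx': 413.2079693101269, 'fy': 413.2079693101269, 'cx': 257.03709780977437, 'cy': 193.67829782258636, 'xyz': array([ 425.75651419, -290.42689423,  889.94521312]), 'attitude': array([-2.1383717 ,  2.20132205, -0.04817238])}
round_torch 0.69 [ 493.1 -393.8   43.9] [127.  -9. 846.]
flat_torch 0.97 [ 498.4 -208.3   38.8] [-59.  -8. 856.]
scene {'fx': 375.83312222382847, 'fy': 375.83312222382847, 'cx': 248.4685729321959, 'cy': 186.91957882826483, 'xyz': array([147.70981433, 245.56801747, 627.2881388 ]), 'attitude': array([-0.73608621,  2.58451169, -1.11700294])}
round_torch 0.59 [ 482.3 -385.5   34.3] [ 59. -54. 925.]
flat_torch 0.8 [ 488.  -189.8   35.2] [-50.  58. 806.]
```

View pics/top.png

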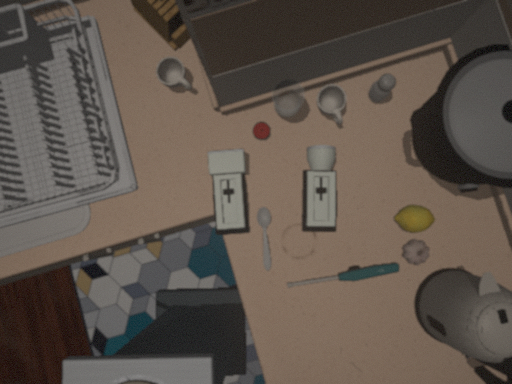

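View pics/scene.png

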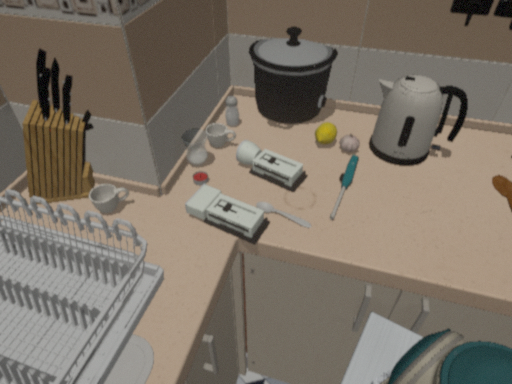

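The top view shows the flat torch at about (229,195), with its head at (227,161). The round torch is at about (320,195), with its bell head at (321,157) and its knob near (321,188). Next I'll measure the pose from the depth image.

```bash
python3 - <<'E'
from h import *
z=np.load("top.npz"); p,d=z["p"],z["d"]; m=optics.camera_model("top"); C=cloud(m,d)
for x0,x1,n in [(295,345,"round"),(200,256,"flat")]:
    sl=(slice(140,240),slice(x0,x1)); Q=C[sl]; g=p[sl].astype(int).max(-1)
    hi=(Q[...,2]>26)&(Q[...,2]<75)
    top=hi&(abs(Q[...,2]-42)<5)
    v,u=np.nonzero(hi); r=cv2.minAreaRect(Q[hi][:,:2].astype(np.float32)); print(n,r,hi.sum(), np.percentile(Q[hi][:,2],[5,50,95]))
    for r in finder.outline_of(n+"_torch","top")[:1]:
        k=r["pixels"]; print("outline",r["score"],k.sum(),cv2.minAreaRect(C[k][:,:2].astype(np.float32)))
# knob: dark pixels within round handle
sl=(slice(172,226),slice(306,336)); print(p[sl].max(-1)[::2,::2])
print(C[sl][::4,::4,2].round())
# obstacles between
ok=(C[...,2]>60)
for y0 in range(-650,250,50):
    row=[]
    for xx in range(100,800,50):
        k=(C[...,0]>=xx)&(C[...,0]<xx+50)&(C[...,1]>=y0)&(C[...,1]<y0+50)&(d>0)
        row.append(int(C[...,2][k].max()) if k.any() else -999)
    print(y0,row)
E
python3 -c "
import cv2;p=cv2.imread('pics/top.png')[135:240,195:345];cv2.imwrite('pics/c1.png',cv2.resize(p,None,fx=5,fy=5,interpolation=3))"
```

```text
round ((499.265625, -398.12664794921875), (59.03776931762695, 169.58084106445312), 87.41807556152344) 2311 [33.27383688 42.67965676 60.55934487]
outline 0.83 2770 ((497.04034423828125, -363.984619140625), (141.64288330078125, 176.850341796875), 87.84209442138672)
flat ((501.73638916015625, -207.6996612548828), (164.72067260742188, 76.38338470458984), 2.7241485118865967) 2480 [33.67999143 42.31779177 45.34751   ]
outline 0.74 2901 ((488.796630859375, -169.00518798828125), (181.56678771972656, 220.35012817382812), 8.922451972961426)
[[ 72 126 133 132 129 127 127 127 127 122 122 124 125 122 119]
 [ 72 127 139 137 138 138 140 139 139 136 137 137 139 138 129]
 [ 68 127 138 137 121 113 115 107 113 124 122 119 134 138 126]
 [ 66 128 140 133 129 139 129  78 108 135 134 123 132 140 127]
 [ 72 131 137 136 128 141 136  74 106 140 137 119 132 137 129]
 [ 73 128 138 136 135 140 133  76 109 138 139 122 131 138 125]
 [ 68 128 141 136 131 140 135  77 105 141 135 120 134 139 125]
 [ 72 128 141 137 127 131 123  74 101 129 131 122 137 139 124]
 [ 72 130 138 136 121  83  63  50  56  65  99 119 136 137 1
[... 2078 characters left out ...]
5, 13, 11, 5, 6, 21, 413, 402, -999]
-250 [-999, 1, 5, 4, 4, 7, 46, 46, 47, 47, 6, 440, -999, -999]
-200 [4, -2, -999, -999, -999, 2, 47, 47, 47, 46, 5, 444, 34, 32]
-150 [6, 3, -864, -863, -872, -999, 5, 5, 5, 6, 5, 5, 54, 190]
-100 [6, 2, -866, -865, -865, -862, 5, 5, 5, 6, 5, 6, 53, 52]
-50 [13, 1, -865, -865, -867, -866, 4, 5, 163, 161, 6, 5, 5, 5]
0 [12, 0, -861, -865, -862, 4, 6, 134, 167, 165, 165, 165, 166, 147]
50 [5, 1, -861, -864, -864, 6, 9, 133, 92, 105, 103, 104, 135, 166]
100 [4, 4, -865, -865, -862, 5, 10, 133, 103, 105, 105, 67, 59, 104]
150 [3, -2, -863, -864, -30, 8, 11, 133, 48, 67, 103, 104, 104, 146]
200 [-861, -860, -863, -862, 5, 11, 45, 132, 103, 93, 82, 47, 49, 147]
```

View pics/c1.png

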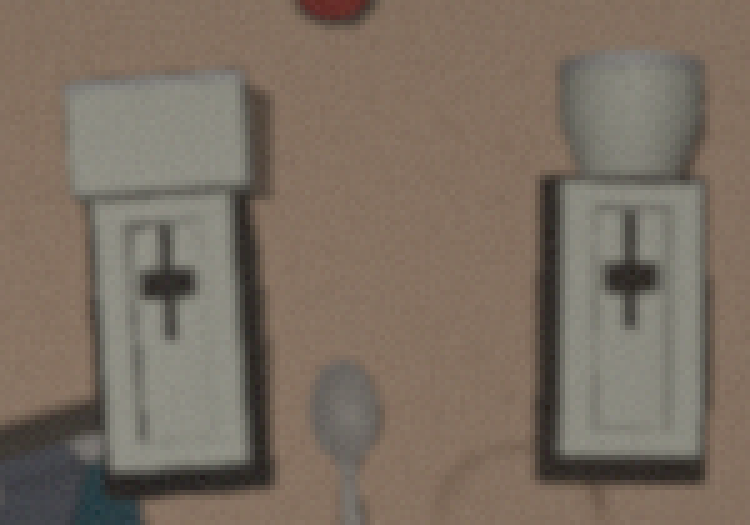

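The crop shows both torches with their heads pointing up (+x). The round torch's knob is at crop (630,277), and about 30 mm of slot is visible around it. Next I'll fit the handle and knob poses and work out the move.

```bash
cat >> h.py <<'E'
def fit(C,p,yc,mask_u):
    pass
E
python3 - <<'E'
from h import *
z=np.load("top.npz"); p,d=z["p"],z["d"]; m=optics.camera_model("top"); A=rot(m["attitude"])
def onplane(u,v,h):
    r=A@np.array([(u-m["cx"])/m["fx"],(v-m["cy"])/m["fy"],1.]); return m["xyz"]+r*(h-m["xyz"][2])/r[2]
print("opt axis",A[:,2])
P=np.array
# white handle top -> pixel rect -> plane z=42
g=p.max(-1)
for n,u0,u1,v0,v1 in [("round",302,338,174,232),("flat",212,248,178,236)]:
    C=cloud(m,d); k=np.zeros(g.shape,bool); k[v0:v1,u0:u1]=1
    w=(k&(g>95)&(C[...,2]>30)&(C[...,2]<52)).astype(np.uint8)
    w=cv2.morphologyEx(w,cv2.MORPH_CLOSE,np.ones((9,9))); w=cv2.morphologyEx(w,cv2.MORPH_OPEN,np.ones((5,5)))
    v,u=np.nonzero(w); X=np.array([onplane(a,b,42)[:2] for a,b in zip(u,v)]).astype(np.float32)
    print(n,cv2.minAreaRect(X),cv2.fitLine(X,cv2.DIST_L2,0,.01,.01).ravel(), X.mean(0))
    k2=np.zeros(g.shape,bool); k2[v0+8:v1-15,u0+8:u1-8]=1
    K=k2&(g<90); K=cv2.morphologyEx(K.astype(np.uint8),cv2.MORPH_OPEN,np.ones((4,4)))
    v,u=np.nonzero(K); X=np.array([onplane(a,b,42)[:2] for a,b in zip(u,v)]).astype(np.float32); print(" knob",X.mean(0),cv2.minAreaRect(X))
C=cloud(m,d); v,u=np.nonzero((C[...,2]>450)&(abs(C[...,0]-500)<200)&(C[...,1]>-550)&(C[...,1]<-150)); print(list(zip(u,v))[:10],len(u))
print(get_obs()["time"])
E
```

```text
opt axis [ 0.07362354  0.02781927 -0.99689802]
round ((472.6719970703125, -397.4599304199219), (57.328224182128906, 104.96629333496094), 87.89757537841797) [ 9.9899542e-01 -4.4812795e-02  4.7261020e+02 -3.9732932e+02] [ 472.61008 -397.32898]
 knob [ 489.90408 -399.05606] ((489.9056091308594, -399.0574035644531), (18.44258689880371, 12.339003562927246), 88.25172424316406)
flat ((472.22186279296875, -208.18264770507812), (105.38780212402344, 57.48126983642578), 2.6480445861816406) [ 9.9796170e-01  6.3815556e-02  4.7156525e+02 -2.0804903e+02] [ 471.56512 -208.04889]
 knob [ 492.67883 -208.12514] ((492.5924987792969, -207.94935607910156), (18.66005516052246, 10.347489356994629), 88.28072357177734)
[(np.int64(278), np.int64(0)), (np.int64(362), np.int64(0)), (np.int64(507), np.int64(0)), (np.int64(508), np.int64(0)), (np.int64(509), np.int64(0)), (np.int64(510), np.int64(0)), (np.int64(511), np.int64(0)), (np.int64(87), np.int64(1)), (np.int64(102), np.int64(1)), (np.int64(329), np.int64(1))] 814
0.5
```

```bash
cat > go.py <<'E'
from h import *
import sys
# usage: go.py x y z yaw_of_tool_y(rad) -> shift(cm) and turn in tool axes, tool pointing down
x,y,z,yaw=map(float,sys.argv[1:5]); o=get_obs(); T=rot(o["tool_rot"])
Y=np.array([np.cos(yaw),np.sin(yaw),0]); Z=np.array([0,0,-1.]); G=np.stack([np.cross(Y,Z),Y,Z],1)
print("t",o["time"],"pos",o["position"].round(1),"F",o["force"].round(1),"gw",round(o["gripper_width"],1),"nose",arm.nose_length)
print((T.T@(np.array([x,y,z])-o["position"])/10).round(2),R.from_matrix(T.T@G).as_rotvec().round(3))
E
python3 go.py 458 -398 200 -0.042
```

```text
t 0.5 pos [170.9 549.  303.9] F [ 0.1 -0.3 -0.6] gw 85.7 nose 72.6
[-55.55 -81.89  10.39] [0.    0.    1.311]
```

Emit:
send_rows([
  [[-27,-40,2,0,0,1.31],[-27,-40,2,0,0,1.31],[-27,-40,2,0,0,1.31],[-27,-40,2,0,0,1.31],[-27,-40,2,0,0,1.31],[-27,-40,2,0,0,1.31],[-27,-40,2,0,0,1.31],[-27,-40,2,0,0,1.31]],
], gripper=0)

```text
time: 1.5
position: [310.0, 84.7, 284.2]
tool_rot: [2.268, 2.172, 0.002]
force: [1.5, 0.8, 0.4]
gripper_width: 0.1
grip_force: 0.0
```

```bash
python3 go.py 458 -398 200 -0.042
```

```text
t 1.5 pos [310.   84.7 284.2] F [1.5 0.8 0.4] gw 0.1 nose 72.6
[-47.58  16.87   8.46] [ 0.002  0.    -0.001]
```

Emit:
send_rows([
  [[-47.6,16.9,8.5,0,0,0],[-47.6,16.9,8.5,0,0,0],[-47.6,16.9,8.5,0,0,0],[-47.6,16.9,8.5,0,0,0],[-47.6,16.9,8.5,0,0,0],[-47.6,16.9,8.5,0,0,0],[-47.6,16.9,8.5,0,0,0],[-47.6,16.9,8.5,0,0,0]],
])

```text
time: 2.5
position: [456.1, -386.3, 200.6]
tool_rot: [2.267, 2.174, 0.001]
force: [-0.2, 0.9, 0.9]
gripper_width: -0.3
grip_force: 0.0
```

```bash
python3 go.py 458 -397.7 160 -0.042
python3 - <<'E'
from h import *
m,p,d=cam("wrist"); print(m, get_obs()["position"]); np.savez("w1",p=p,d=d,a=m["attitude"],x=m["xyz"]); cv2.imwrite("pics/w1.png",p)
for l in ["round_torch","round_switch"]:
    for r in finder.look_for(l,"wrist")[:2]: print(l,r["score"],world(m,r["centre"]).round(1))
E
```

```text
t 2.5 pos [ 456.1 -386.3  200.6] F [-0.2  0.9  0.9] gw -0.3 nose 72.6
[-1.13  0.24  4.06] [ 0.001 -0.     0.   ]
{'fx': 310.5357676633782, 'fy': 310.5357676633782, 'cx': 259.2685639344332, 'cy': 189.5948318646642, 'xyz': array([ 458.2126062 , -309.37772875,  270.51476875]), 'attitude': array([ 2.83627044, -0.06010976, -0.0079121 ])} [ 458.51233607 -394.73181175  198.75608103]
round_torch 0.78 [ 498.2 -388.5   44.1]
round_switch 0.68 [ 491.1 -398.8   42.4]
```

View pics/w1.png

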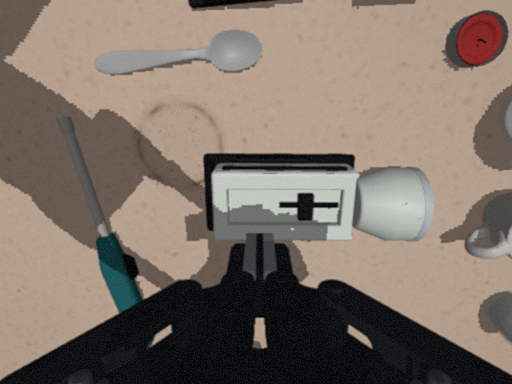

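The wrist view shows the closed fingertips at about (260,240). The recess spans u 228–345 and v 189–223, and the knob is at (306,207). The arm was still settling for that frame, so I'll measure again.

```bash
python3 go.py 458 -397.7 160 -0.042
cat > wm.py <<'E'
from h import *
m,p,d=cam("wrist"); A=rot(m["attitude"]); cv2.imwrite("pics/w_last.png",p)
def onplane(u,v,h):
    r=A@np.array([(u-m["cx"])/m["fx"],(v-m["cy"])/m["fy"],1.]); return m["xyz"]+r*(h-m["xyz"][2])/r[2]
r=finder.outline_of("round_switch","wrist")[0]; k=r["pixels"]; v,u=np.nonzero(k)
X=np.array([onplane(a,b,42)[:2] for a,b in zip(u,v)],np.float32); print("switch",r["score"],k.sum(),(u.mean(),v.mean()),X.mean(0),cv2.minAreaRect(X))
g=p.max(-1); C=cloud(m,d)
K=(g<60)&(C[...,2]>35)&(C[...,2]<48)&(np.hypot(C[...,0]-500,C[...,1]+398)<32); K=cv2.morphologyEx(K.astype(np.uint8),cv2.MORPH_OPEN,np.ones((9,9)))
v,u=np.nonzero(K)
if len(u): X=np.array([onplane(a,b,42)[:2] for a,b in zip(u,v)],np.float32); print("knob",X.mean(0),cv2.minAreaRect(X))
W=(g>110)&(C[...,2]>38)&(C[...,2]<47)&(abs(C[...,0]-475)<58)&(abs(C[...,1]+398)<40)
X=C[W][:,:2].astype(np.float32); print("handle",cv2.minAreaRect(X),"z",np.median(C[W][:,2]))
T=(C[...,2]<8)&(C[...,2]>-10); print("table z",np.median(C[T][:,2]))
F=(g>100)&(C[...,2]<38)&(abs(C[...,0]-455)<20)&(abs(C[...,1]+398)<12); print("floor z",np.median(C[F][:,2]),F.sum())
print(get_obs()["position"])
E
python3 wm.py
```

```text
t 2.65 pos [ 456.  -387.   199.5] F [-0.   0.5 -0.3] gw -0.2 nose 72.6
[-1.06  0.25  3.94] [-0.001 -0.    -0.002]
switch 0.56 435 (np.float64(305.78620689655173), np.float64(205.71494252873563)) [ 490.86484 -396.3136 ] ((490.9397888183594, -396.2417297363281), (22.445850372314453, 12.525230407714844), 87.45945739746094)
knob [ 490.47958 -396.4238 ] ((490.49591064453125, -396.62713623046875), (21.63646125793457, 11.734179496765137), 87.45923614501953)
handle ((475.78704833984375, -396.47149658203125), (57.09771728515625, 116.10249328613281), 87.31320190429688) z 41.80684267011917
table z -0.05196975693723971
floor z 33.891061449027376 1340
[ 455.15230238 -383.6498187   200.33411144]
```

Emit:
send_rows([
  [[-1.1,0.2,4,0,0,0],[-1.1,0.2,4,0,0,0],[-1.1,0.2,4,0,0,0],[-1.1,0.2,4,0,0,0]],
])

```text
time: 3.25
position: [457.7, -395.0, 162.7]
tool_rot: [2.264, 2.174, 0.0]
force: [-0.1, 0.0, 0.5]
gripper_width: -0.3
grip_force: 0.0
```

```bash
python3 go.py 458 -396.7 122 -0.045; python3 wm.py;  python3 go.py 458 -396.7 122 -0.045; python3 -c "
import cv2;p=cv2.imread('pics/w_last.png')[120:320,150:450];cv2.imwrite('pics/w2.png',cv2.resize(p,None,fx=2.5,fy=2.5))"
```

```text
t 3.25 pos [ 457.7 -395.   162.7] F [-0.1  0.   0.5] gw -0.3 nose 72.6
[-0.17  0.03  4.07] [0.002 0.002 0.005]
switch 0.97 583 (np.float64(310.73756432247), np.float64(213.84048027444254)) [ 490.8957  -396.34595] ((490.83563232421875, -396.5887756347656), (22.954015731811523, 11.816903114318848), 88.88043212890625)
knob [ 490.65054 -396.55795] ((490.75189208984375, -396.9112243652344), (11.240070343017578, 22.458864212036133), 0.030821632593870163)
handle ((475.8135681152344, -396.7467956542969), (57.93442153930664, 116.33911895751953), 87.20177459716797) z 41.798066441160444
table z -0.019521486079995043
floor z 33.91086221230748 1836
[ 457.58132763 -395.13117861  162.30552718]
t 3.35 pos [ 457.6 -395.1  162.3] F [ 0.   0.1 -0.5] gw 0.1 nose 72.6
[-0.15  0.04  4.03] [0.002 0.001 0.004]
```

View pics/w2.png

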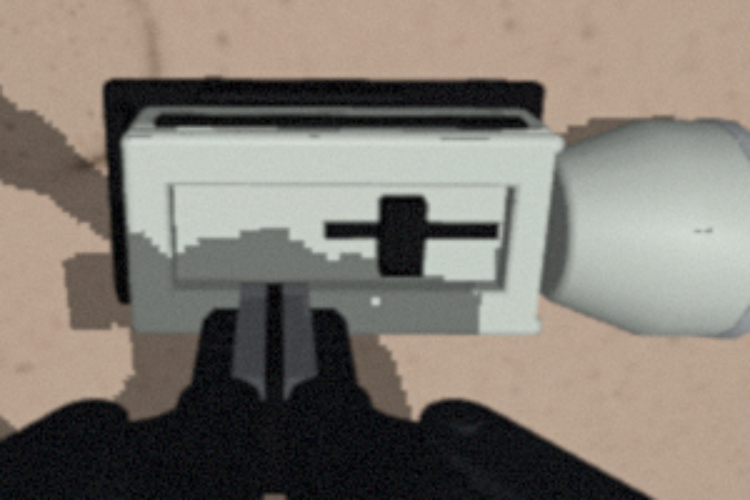

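The fingertips sit over the free part of the recess behind the knob, lined up with it. I'll lower them into it in steps.

Emit:
send_rows([
  [[-0.1,0,3.5,0,0,0],[-0.1,0,4.2,0,0,0],[-0.1,0,4.7,0,0,0],[-0.1,0,5.0,0,0,0],[-0.1,0,5.3,0,0,0],[-0.1,0,5.3,0,0,0]],
])

```text
time: 4.1
position: [457.2, -396.3, 108.1]
tool_rot: [2.266, 2.175, 0.0]
force: [-0.1, 0.2, 0.7]
gripper_width: -0.0
grip_force: 0.0
```

```bash
python3 go.py 503 -398 109 -0.045
python3 - <<'E'
from h import *
m,p,d=cam("wrist"); cv2.imwrite("pics/w3.png",cv2.resize(p[140:300,180:440],None,fx=2.5,fy=2.5)); print(get_obs()["force"])
E
```

```text
t 4.1 pos [ 457.2 -396.3  108.1] F [-0.1  0.2  0.7] gw -0.0 nose 72.6
[ 0.02  4.58 -0.09] [0.    0.    0.004]
[-0.00537724  0.09298081 -0.54186117]
```

View pics/w3.png

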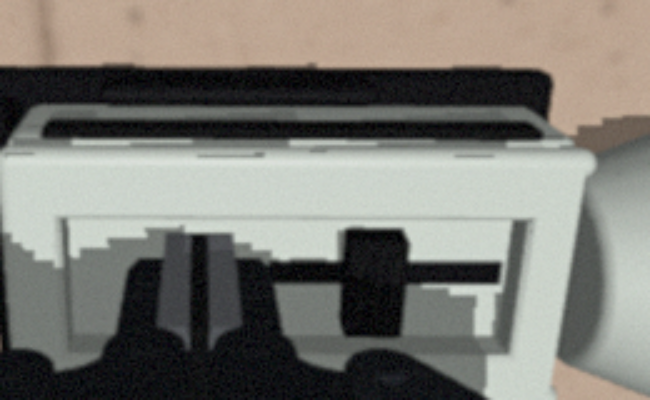

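The fingertips are inside the recess behind the knob and touch nothing. Now I'll push toward the head.

Emit:
send_rows([
  [[0,0.7,0,0,0,0],[0,1.3,0,0,0,0],[0,1.8,0,0,0,0],[0,2.3,0,0,0,0],[0,2.7,0,0,0,0],[0,3.1,0,0,0,0],[0,3.5,0,0,0,0],[0,3.8,0,0,0,0]],
])

```text
time: 5.15
position: [495.4, -397.9, 108.0]
tool_rot: [2.266, 2.175, 0.0]
force: [-1.3, -0.9, 2.4]
gripper_width: 0.2
grip_force: 1.4
```

Emit:
send_rows([
  [[0,0.15,0,0,0,0],[0,0.3,0,0,0,0]],
])

```text
time: 5.4
position: [497.6, -397.8, 108.0]
tool_rot: [-2.266, -2.175, 0.001]
force: [-3.3, -0.3, 4.4]
gripper_width: 0.0
grip_force: 2.5
```

```bash
python3 wm.py; python3 go.py 503 -398 109 -0.045; cp pics/w_last.png pics/w4.png
```

```text
switch 0.6 707 (np.float64(294.6053748231966), np.float64(248.42432814710043)) [ 514.0108 -394.4597] ((512.6508178710938, -397.0942687988281), (24.37924575805664, 11.680289268493652), 88.77227020263672)
knob [ 512.98254 -390.69617] ((512.7286987304688, -391.1756896972656), (11.281519889831543, 11.805656433105469), 87.64997100830078)
handle ((475.2895202636719, -395.4957275390625), (56.976078033447266, 114.9483642578125), 88.44947814941406) z 41.78620993732392
table z 0.02337157626251951
floor z 33.90746292564489 3077
[ 497.7480204  -397.80438332  108.03839004]
t 5.5 pos [ 497.7 -397.8  108. ] F [-3.1 -0.3  4.6] gw -0.1 nose 72.6
[ 0.    0.53 -0.1 ] [-0.001 -0.     0.004]
```

View pics/w4.png

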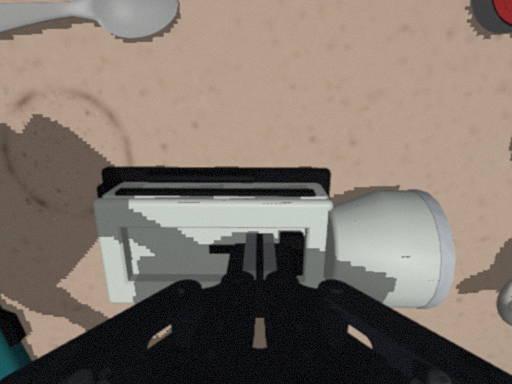

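The knob is at about x = 513, close to its front stop at roughly 514.7. I'll keep going until the force rises.

Emit:
send_rows([
  [[0,0.1,0,0,0,0],[0,0.2,0,0,0,0],[0,0.2,0,0,0,0]],
])

```text
time: 5.88
position: [499.6, -397.8, 108.1]
tool_rot: [-2.266, -2.175, 0.0]
force: [-3.9, -1.1, 5.3]
gripper_width: 0.1
grip_force: 2.8
```

Emit:
send_rows([
  [[0,0.1,0,0,0,0],[0,0.2,0,0,0,0],[0,0.2,0,0,0,0]],
])

```text
time: 6.25
position: [501.1, -397.8, 108.1]
tool_rot: [-2.265, -2.174, 0.002]
force: [-4.9, -0.6, 6.2]
gripper_width: -0.2
grip_force: 3.8
```

Emit:
send_rows([
  [[0,0.1,0,0,0,0],[0,0.2,0,0,0,0],[0,0.3,0,0,0,0]],
])

```text
time: 6.62
position: [501.7, -397.9, 108.1]
tool_rot: [-2.26, -2.173, 0.007]
force: [-12.3, -1.2, 11.0]
gripper_width: -0.1
grip_force: 7.0
```

```bash
python3 wm.py; cp pics/w_last.png pics/w5.png; python3 -c "
import cv2;p=cv2.imread('pics/w5.png')[160:320,80:350];cv2.imwrite('pics/w5c.png',cv2.resize(p,None,fx=2.5,fy=2.5))"
```

```text
switch 0.65 456 (np.float64(288.32236842105266), np.float64(244.2938596491228)) [ 514.5878 -391.9925] ((512.8286743164062, -396.2864074707031), (22.02408790588379, 11.63546371459961), 88.443115234375)
knob [ 511.54373 -387.9041 ] ((511.8122863769531, -388.20928955078125), (5.843776226043701, 8.261128425598145), 87.90113830566406)
handle ((475.1448059082031, -395.9608459472656), (57.87947082519531, 115.0890884399414), 88.51889038085938) z 41.770567211916756
table z 0.015863941100207057
floor z 33.89922865611693 3072
[ 501.68288094 -397.88199349  108.10076275]
```

View pics/w5c.png

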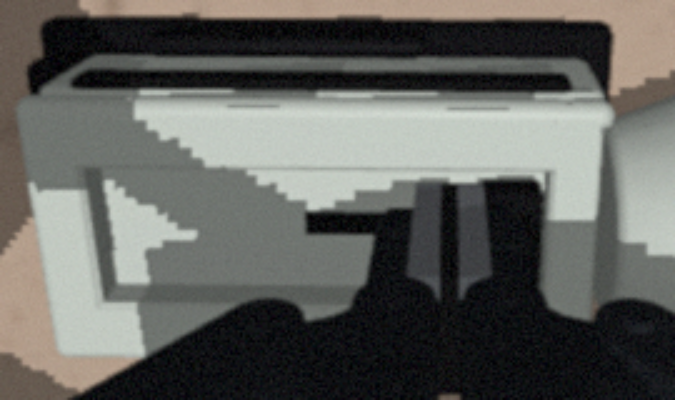

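The force jumped to 12 N and the motion stopped. The knob's front now sits about 1 mm from the recess end, as it should when fully on. I'll back off, lift and check.

Emit:
send_rows([
  [[0,-0.8,0,0,0,0],[0,-1.5,0,0,0,0],[0,-2.0,0,0,0,0],[0,-2.0,-3,0,0,0],[0,-3.0,-8,0,0,0],[0,-4.0,-10,0,0,0],[0,-4.0,-10,0,0,0],[0,-4.0,-10,0,0,0]],
])

```text
time: 7.72
position: [464.6, -395.9, 206.2]
tool_rot: [-2.265, -2.173, -0.001]
force: [0.2, 0.6, 0.4]
gripper_width: -0.1
grip_force: 0.0
```

```bash
python3 wm.py
python3 - <<'E'
from h import *
p=cv2.imread("pics/w_last.png"); cv2.imwrite("pics/w6.png",cv2.resize(p[100:300,150:450],None,fx=2.5,fy=2.5))
m,q,d=cam("top"); print([(r["score"],world(m,r["centre"]).round(1)) for r in finder.look_for("flat_switch","top")]); o=get_obs(); print(o["force"],o["time"])
E
```

```text
switch 0.62 431 (np.float64(320.87470997679816), np.float64(193.41531322505801)) [ 512.2197  -397.40784] ((512.0537719726562, -397.5720520019531), (22.53525161743164, 12.718363761901855), 87.62935638427734)
knob [ 512.8582  -395.33173] ((512.7235717773438, -395.4473571777344), (10.354792594909668, 17.096759796142578), 0.6607033014297485)
handle ((475.4611511230469, -396.67230224609375), (57.68301773071289, 115.6774673461914), 87.17674255371094) z 41.78144938051415
table z -0.049503594993723254
floor z 33.907083083134495 1319
[ 464.74096447 -395.90275384  205.88789645]
[]
[ 0.1713196  -0.18999465 -0.10825618] 7.925
```

View pics/w6.png

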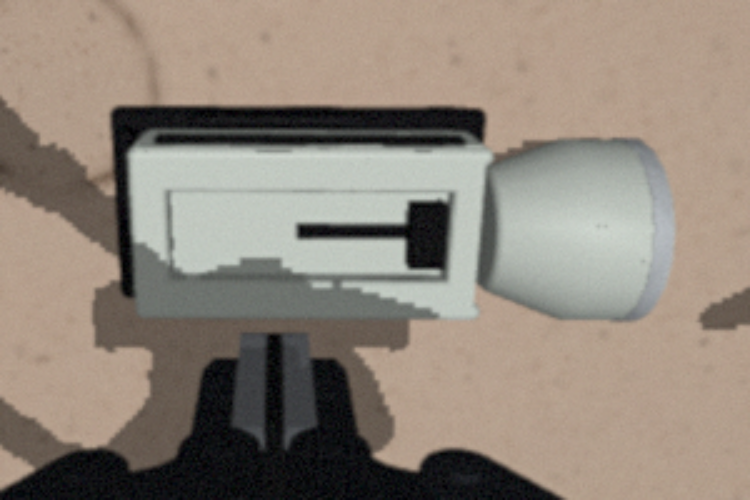

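Run:
```python
from h import *
for f,v in [("pics/w1.png",(193,202)),("pics/w_last.png",(184,189)),("pics/w_last.png",(196,204))]:
    p=cv2.imread(f); s=p[v[0]:v[1],205:370].max(-1).astype(float).mean(0); 
    if "w1" in f: print(f)
    print(v,dict(zip(range(205,370),s.astype(int))) if 0 else "")
    # subpixel crossings
    for th in (75,):
        c=[round(205+i+(th-s[i])/(s[i+1]-s[i]),2) for i in range(len(s)-1) if (s[i]-th)*(s[i+1]-th)<0]; print(th,c)
    print(s[80:145].astype(int));
```

```text
pics/w1.png
(193, 202) 
75 [np.float64(211.49), np.float64(297.7), np.float64(312.54)]
[195 195 196 195 195 197 195 195 195 197 196 180 119  55  23  26  27  28
  27  28  29  28  29  31  27  26  26  42 102 166 197 202 201 200 200 200
 200 199 201 199 200 199 199 199 200 200 199 200 199 199 200 198 200 201
 186 135  91 117 165 189 199 200 199 199 200]
(184, 189) 
75 [np.float64(312.74), np.float64(329.23)]
[201 201 200 198 200 201 200 199 200 201 201 200 201 200 200 202 199 199
 200 200 200 200 199 202 201 202 183 123  58  16  16  25  22  25  21  21
  21  23  20  22  20  21  22  29  61 120 168 187 198 199 199 197 200 201
 200 199 195 159  98  77  80  80  84 112 148]
(196, 204) 
75 [np.float64(312.35), np.float64(328.22)]
[198 198 199 198 199 200 199 197 199 199 198 199 198 198 198 198 198 199
 198 198 199 198 197 198 199 200 178  99  28  17  17  25  25  19  19  24
  26  22  21  19  24  24  28  62 120 169 191 199 200 200 199 199 199 199
 201 189 146  93  76  79  81  80  92 122 153]
```

The wrist view shows the knob at the head end of the recess. To confirm the travel, I'll compare the fixed top camera before and after.

Run:
```python
from h import *
q=np.load("top.npz")["p"]; m,p,d=cam("top"); cv2.imwrite("pics/t2.png",p)
print(np.median(d[170:235,300:340]))
for n,i in (("before",q),("after",p)):
    s=i[172:226,315:327].max(-1).astype(float); 
    print(n,s[:,[0,1,2,9,10,11]].mean(1).astype(int))
    t=i[172:232,206:250].max(-1).astype(int); print(n,"flat",[int(a) for a in i[176:226,222:225].max(-1).mean(1)])
```

```text
577.56525
before [125 138 137 129 117 126 135 138 138 137 138 137 138 138 129 106  82  71
  70  70  83 109 130 137 137 137 137 137 137 137 138 136 137 137 137 137
 136 137 137 136 137 136 137 136 136 136 136 134 130 134 139 138 136 123]
before flat [141, 142, 133, 114, 111, 128, 140, 140, 141, 143, 140, 140, 128, 104, 87, 85, 83, 87, 103, 128, 134, 131, 131, 133, 134, 133, 134, 130, 124, 119, 120, 118, 119, 120, 123, 123, 123, 124, 124, 126, 122, 117, 112, 112, 113, 112, 118, 127, 138, 140]
after [ 57  59  64  67  71  70  71  71  68  70  67  66  63  60  62  65  67  66
  59  59  56  54  53  53  52  54  55  57  60  63  68  72  78  83  91  97
  97  95  97  96  95  94  95  98 101 103 104 105 103 107 109 107 107  98]
after flat [153, 155, 144, 123, 121, 140, 151, 152, 152, 152, 153, 151, 141, 115, 97, 89, 90, 95, 113, 135, 145, 144, 143, 143, 144, 147, 145, 142, 135, 129, 128, 130, 129, 130, 132, 133, 133, 133, 135, 134, 133, 127, 123, 124, 122, 122, 128, 139, 147, 152]
```

The flat switch hasn't moved. The arm blocks the view of the round torch, so I'll retract it.

Emit:
send_rows([
  [[0,-20,-5,0,0,0],[0,-20,-5,0,0,0],[0,-20,-5,0,0,0],[0,-20,-5,0,0,0],[0,-20,-5,0,0,0]],
])

```text
time: 8.6
position: [264.9, -388.6, 258.1]
tool_rot: [2.268, 2.172, 0.0]
force: [0.1, 0.3, -0.2]
gripper_width: -0.1
grip_force: 0.0
```

Run:
```python
from h import *
q=np.load("top.npz")["p"]; m,p,d=cam("top"); cv2.imwrite("pics/t3.png",p)
print(np.median(d[170:235,300:340]))
for n,i in (("before",q),("after",p)):
    s=i[172:226,315:327].max(-1).astype(float)[:,[0,1,2,9,10,11]].mean(1); print(n,s.astype(int))
    w=np.clip(s[24:44].mean()-10-s,0,None); a=int(np.argmin(s)); k=np.arange(max(a-6,0),a+7); print((w[k]*k).sum()/w[k].sum())
```

```text
852.7821
before [125 138 137 129 117 126 135 138 138 137 138 137 138 138 129 106  82  71
  70  70  83 109 130 137 137 137 137 137 137 137 138 136 137 137 137 137
 136 137 137 136 137 136 137 136 136 136 136 134 130 134 139 138 136 123]
17.96573514955765
after [128 139 142 131 108  82  71  72  72  74  95 126 140 141 140 139 141 140
 139 141 141 139 141 141 141 140 140 141 141 140 140 140 140 141 141 140
 141 140 140 140 140 139 140 140 140 140 140 138 134 137 142 143 142 125]
7.1600472642214665
```

The top camera shows the knob's rear face about 77.9 mm from the rear end of the recess, against 77 mm expected when fully on. The wrist view puts the knob about 37.6 mm from the handle centre, against 38 mm expected. Together with the hard stop at 12 N, that means the switch is fully on, so I'll hand in.

```bash
python3 -c "
from bench import workorder; print(workorder.hand_in())"
```

```text
the job is handed in; nothing more can be done
None
```

The round torch's switch is pushed to its front stop (fully on, to about 1 mm by the cameras), the flat torch's switch is unmoved, and the job was handed in at about 9 s with the arm clear; no verdict was returned.

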